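Seat and hold the blue-band lens barrel in the detector V-block

ROBOT

A 6-joint arm with a two-finger parallel gripper is mounted at the origin on the work surface. World frame = base frame: x ahead of the robot, y to its left, z up, the work surface at z = 0. Lengths are in m, angles in degrees, forces in N, time in s.
With the tool pointing down it reaches from about 0.35 to 0.875 m from the base axis. Payload 4.2 kg.
Tool frame: the origin (TCP) lies midway between the tips of the shut fingers; the grasp point (between the pads) lies 19 mm behind it; z points along the fingers, y is the line along which they close (so a half turn about z gives the same grasp; the last joint's range is limited). The gripper opens to 87 mm and grips with 3 to 60 N. Pads are 19 mm wide; open, the fingers measure 117 mm over their backs; the gripper's body (75 mm by 190 mm) begins 51 mm behind the grasp point.
Start: joints at [86.78, 22.042, 0.453, 0, -68.411, -14.817], TCP at [0.193, 0.594, 0.223] pointing down, gripper open.
Joint ranges: [-179.83, 179.83], [-69.29, 118.12], [-61.27, 80.66], [-181.25, 117.63], [-171.15, -9.14], [-177.46, 177.46]. Speed limits (degrees/s): [159.86, 159.86, 180, 180, 180, 180].

INTERFACE

Orientations are given as [roll, pitch, yaw] about the fixed x, y, z axes, in that order (R = Rz(yaw) Ry(pitch) Rx(roll)).
In Python, from workcell import env gives the robot as it stands. The module is installed in compiled form; this text tells all that it offers. Calls block until the motion is done:
- env.goto(position, orientation): joint-space move of the TCP to a pose.
- env.move_straight(position, rotation=None, rate=0.15, force_limit=None): straight line of the TCP; rotation=None keeps the orientation; rate is the mean speed in m/s. With force_limit (N) it stops when the force on the tool has changed by that much, and returns True; else False.
- env.set_joints(angles): joint-space move.
- env.gripper_to(opening, grasp_force=None): opening from 0.0 (shut) to 1.0 (fully open); grasp_force is the grip in N (None keeps the last); returns when the fingers have stopped.
- env.dwell(seconds).
- env.inverse_kinematics(position, orientation): joint angles nearest the present ones, or None.
- env.read_state(): the state.
- env.grab_frame(name): name is "scene" or "top" or "wrist"; returns a dict with "image" (384x512x3 uint8, blue, green, red), "fx", "fy", "cx", "cy" (pixels), "position" and "orientation" of the camera in the world. Camera axes: x right, y up, looking along -z (the intrinsics and any distortion apply to the point x, -y, -z); pixel columns grow to the right and rows downward; lengths in m; the calibration is good to about 2 mm. A picture is of the moment at which its call begins. There is no depth.
A pose or a line that the arm cannot do raises env.Unreachable and nothing moves.
- env.close_job(): hands the job in; it is judged then, once.
Trained networks look in a picture, given as the dict that the camera call returned (one of the last four; its "shot" number tells which), for a name from the list of things; names that differ only in an ending like _2 or _b are one class to them, and where a whole thing is asked for, a point or a joint stands for the part that bears it (a point fixed in the world has none). Each returns a list of dicts, best first, with "score" (0 to 1); they miss things now and then, are a little off and sometimes report something else, mostly with a low value. They report only what shows in the picture. A call takes as long as a camera call. They do not tell look-alikes from the thing itself.
- env.search_frame(picture, thing): "xyz" ([x, y, z] in m, in world coordinates, good to about 4 mm: the middle of the surface that is visible of it).
- env.trace(picture, thing): "mask" (384x512 bool, what is visible of it).
The state is a dict: "clock": time; "joint_positions": joint angles; "qvel": joint speeds; "joint_torque": joint torques, N m; "position": TCP position; "tool_rot": TCP orientation; "force": force on the tool from outside, world axes, zero at the start; "wrist_torque": the same for the moment, N m; "opening": opening from 0.0 (shut) to 1.0 (fully open); "finger_force": force on a finger pad.
Only numpy, scipy, OpenCV 4.12 (cv2) and the standard library are available. Lean on these libraries where they do the work, as an engineer would, in place of code of your own. Each camera call takes 0.05 s, during which the arm holds its last target. There are 200 camera calls.

TASK

Take the lens barrel with the blue band out of the storage rack and lay it in the V-block, midway along the groove with its glass end facing the white detector head, then keep pressing it down with about 20 N so that it bears on both sloping faces along its length. Lower it in, do not drop or slam it, leave the red-band barrel, the amber jar and the brass fitting where they are, and finish while still holding the barrel pressed into the V.

Things in the scene. Friction and masses are not known exactly. Their poses are not given: they have to be found in the camera images.
- lens_blue_center (a point): Centre of the barrel to be seated: black cylinder, 36 mm diameter, 120 mm long, about 0.22 kg, blue band 22 mm wide round its middle. Its x axis is the barrel's axis, towards the glass front end with a thin bright rim (a brass disc closes the other). It may roll: y and z mean nothing. It starts level in one of the rack's cradles, axis 54 mm above the bench.
- lens_blue_front (a point): Centre of the glass front end of the blue-band barrel, 60 mm from its centre along its axis.
- lens_red_center (a point): Centre of the other barrel, the same size and make but with a red band, in the other cradle of the rack. To be left alone.
- rack: Fixed grey rack, base 120 (x) by 190 (y) by 10 mm; origin under its centre. Two cradles at y = +50 and -50 mm hold the barrels along its x axis; either barrel may be in either. A cradle is two white V saddles 14 mm thick, centred at x = +45 and -45 mm, tops 4 mm below the barrel's axis, so the middle 76 mm of a barrel is free down to the base.
- vblock_seat (a point): Point on the axis of a fully seated barrel, midway along the groove of the V-block (62 mm above the bench). Its x axis runs along the groove, level, towards the white detector head; z is up.
- vblock: Fixed rigid V-block; origin on the bench under the seat, axes as the seat's. Base 200 (x -82 to 118) by 100 by 12 mm. Two blue 25 mm long V supports centred at x = +42.5 and -42.5 mm, a 60 mm gap between them open down to the base; 90 degree groove 57 mm wide at its top edges, 3 mm above a seated axis. White detector head 70 mm wide, 88 mm high, face at x = 82 mm.
- face_left: The two bright steel faces on the V-block's +y side, sloping at 45 degrees: one contact line of the barrel. Fixed to the V-block, same origin and axes.
- face_right: The two bright steel faces on the V-block's -y side, sloping at 45 degrees: the other contact line. Fixed to the V-block, same origin and axes.
- vial: Small amber glass jar with a white cap, 34 mm in diameter, 60 mm high, standing on the bench; origin at the centre of its underside. Bystander.
- fitting: Brass gas fitting, 32 mm in diameter, 44 mm high, standing on the bench; origin at the centre of its underside. Bystander.
Things that resemble listed ones, but are neither listed nor needed, are in the scene too. What is shaped like the part that bears lens_blue_center but turquoise is not meant.

How it is judged (in metres and radians):
At the end, for the whole second after the job is handed in: The blue-band barrel lies still in the V, glass end to the detector, pressed by the fingers: over 3 N on each sloping face (its weight gives 2 N at most); axis within 2 mm sideways and up (3 mm down) and 2 degrees of the seat, centre within 12 mm of the groove's middle (contact force between lens_blue and face_left above 3 N and contact force between lens_blue and face_right above 3 N and contact force between lens_blue and the fingers above 2 N and z of lens_blue_center in the frame of vblock_seat between -0.003 and 0.002 m and y of lens_blue_center in the frame of vblock_seat between -0.002 and 0.002 m and x of lens_blue_center in the frame of vblock_seat between -0.012 and 0.012 m and x of lens_blue_front in the frame of vblock_seat above 0.04 m and angle between the x axis of lens_blue_center and the x axis of vblock_seat, either way round below 0.035 rad and linear speed of lens_blue below 0.01 m/s); the arm keeps its last pose, push and grip.
It fails at once if the barrel is dropped or slammed into the V-block or forced (over 80 N on a face) (contact force between lens_blue and face_left above 80 N or contact force between lens_blue and face_right above 80 N).
It fails at once if the barrel is dropped on the bench (height (world z) of lens_blue_center below 0.035 m).
It fails at once if the red-band barrel is taken or shifted by more than 20 mm (distance of lens_red_center from where it was at the start of the episode above 0.02 m).
It fails at once if the jar or the fitting is knocked away (over 30 mm) or over (distance of any of vial, fitting from where it was at the start of the episode above 0.03 m or angle between any of vial, fitting's own z axis and vertical above 0.5 rad).
It also fails if it takes over 48 s, if anything falls off the work surface, if the arm or the gripper's body presses on something with over 40 N, if the wrist force passes 120 N, or if a joint passes its speed limit or range.

## Working session

There is one attempt and no reset: what is moved stays moved. The work goes in short steps, each a Python script; the robot and the scene stay as the last script left them, time stands still between calls to the robot, and variables do not carry over. Pictures are saved under pics/ and viewed, at most 10 in all, crops included, and the job is handed in when it is done.

```bash
mkdir -p pics; python3 - <<'E'
from workcell import env
import cv2,numpy as np
for n in ["top","scene"]:
    p=env.grab_frame(n); cv2.imwrite(f"pics/{n}1.png",p["image"])
    print(n,p["fx"],p["fy"],p["cx"],p["cy"],p["position"],p["orientation"],[k for k in p])
    for t in ["lens_blue_center","lens_red_center","rack","vblock","face_left","face_right","vial","fitting"]:
        print(t,[(np.round(d["xyz"],3).tolist(),round(d["score"],2)) for d in env.search_frame(p,t)][:4])
print(env.read_state())
E
```

```text
top 456.4087454339534 456.4087454339534 260.5038572107908 181.65023501757662 [ 0.34379548 -0.02679953  1.06830701] [  9.78731175   0.80307902 -89.60520117] ['image', 'fx', 'fy', 'cx', 'cy', 'position', 'orientation', 'shot']
lens_blue_center [([0.488, -0.197, 0.073], 0.96), ([0.339, -0.174, 0.037], 0.62)]
lens_red_center [([0.504, -0.298, 0.073], 0.83)]
rack [([0.498, -0.25, 0.008], 0.63)]
vblock [([0.588, 0.204, 0.012], 0.98)]
face_left [([0.596, 0.224, 0.054], 0.79), ([0.644, -0.024, 0.045], 0.2)]
face_right [([0.6, 0.18, 0.054], 0.74)]
vial [([0.451, -0.0, 0.06], 0.53)]
fitting [([0.642, -0.026, 0.044], 0.56)]
scene 407.64097415027436 407.64097415027436 257.6380067230414 191.01086643705912 [1.19812823 0.01228022 0.73785578] [45.41262623 -0.39016239 90.75803814] ['image', 'fx', 'fy', 'cx', 'cy', 'position', 'orientation', 'shot']
lens_blue_center [([0.52, -0.2, 0.067], 0.8), ([0.623, 0.205, 0.037], 0.71), ([0.539, 0.221, 0.051], 0.61)]
lens_red_center [([0.52, -0.296, 0.066], 0.75)]
rack [([0.525, -0.253, 0.009], 0.94), ([0.658, -0.027, 0.021], 0.16)]
vblock [([0.627, 0.202, 0.035]
[... 252 characters left out ...]
.023], 0.69)]
{'clock': 0.9, 'joint_positions': array([ 8.67794008e+01,  2.20390715e+01,  4.52745725e-01,  9.27706078e-04,
       -6.84113350e+01, -1.48171060e+01]), 'qvel': array([ 0.00289989,  0.06557871, -0.0263432 , -0.06126611, -0.01673647,
       -0.0316473 ]), 'joint_torque': array([-1.12865430e-04, -3.90454459e+01,  1.87625831e+01,  4.22447115e+00,
        1.55453623e-02, -1.57251458e-05]), 'position': array([0.19349661, 0.59427046, 0.2225808 ]), 'tool_rot': array([-1.79997518e+02, -2.35731337e-04, -1.80373639e+01]), 'force': array([-0.01084234, -0.27763499, -0.41950931]), 'wrist_torque': array([0.00634131, 0.04395881, 0.01955384]), 'finger_force': 0.0, 'opening': 0.9947524774013374}
```

View pics/top1.png

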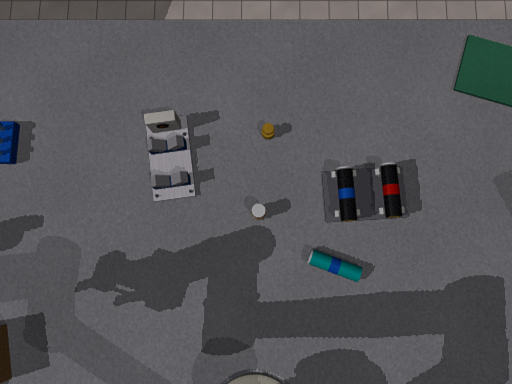

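View pics/scene1.png

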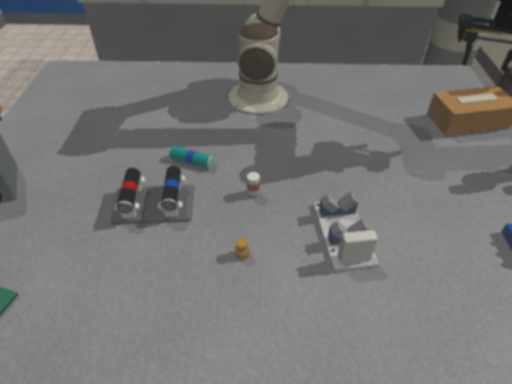

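```bash
cat > h.py <<'E'
from workcell import env
import cv2,numpy as np
from scipy.spatial.transform import Rotation as R
def ray(p,uv):
    d=R.from_euler('xyz',p["orientation"],degrees=True).apply([(uv[0]-p["cx"])/p["fx"],-(uv[1]-p["cy"])/p["fy"],-1]); return np.array(p["position"]),d
def pix2w(p,uv,z):
    o,d=ray(p,uv); return o+d*(z-o[2])/d[2]
def proj(p,X):
    c=R.from_euler('xyz',p["orientation"],degrees=True).inv().apply(np.array(X)-p["position"]); return np.array([p["cx"]-p["fx"]*c[...,0]/c[...,2],p["cy"]+p["fy"]*c[...,1]/c[...,2]]).T
def st(): 
    s=env.read_state(); print(round(s["clock"],2),np.round(s["position"],4),np.round(s["tool_rot"],2),"F",np.round(s["force"],1),"T",np.round(s["wrist_torque"],2),"op",round(s["opening"],3),"ff",round(s["finger_force"],1)); return s
E
python3 - <<'E'
from h import *
p=env.grab_frame("top"); I=p["image"]
a=cv2.resize(I[145:285,300:420],None,fx=3.3,fy=3.3,interpolation=2); b=cv2.resize(I[95:235,130:230],None,fx=3.3,fy=3.3,interpolation=2)
cv2.imwrite("pics/crop.png",np.hstack([a,b]))
print("yaw guess",pix2w(p,(346,168),.054),pix2w(p,(348,220),.054))
env.goto([.44,-.2,.30],[180,0,0]); s=st(); print(s["joint_positions"])
p=env.grab_frame("wrist"); print({k:p[k] for k in p if k!="image"})
cv2.imwrite("pics/w1.png",p["image"])
for t in ["lens_blue_center","lens_blue_front","lens_red_center","rack"]:
    print(t,[(np.round(d["xyz"],3).tolist(),round(d["score"],2)) for d in env.search_frame(p,t)][:4])
E
```

```text
yaw guess [ 0.55086417 -0.20448918  0.054     ] [ 0.43326438 -0.20598727  0.054     ]
3.88 [ 0.4403 -0.1996  0.2999] [-1.8e+02  1.0e-02  5.0e-02] F [-0.3 -0.2  1. ] T [-0.03 -0.03 -0.01] op 0.997 ff 0.0
[-5.08299504e+00  5.18032894e+00 -1.09012409e+01 -2.64762503e-03
 -7.39279497e+01  9.51349181e+01]
{'fx': 340.1544513954665, 'fy': 340.1544513954665, 'cx': 256.57728947056665, 'cy': 194.7660267420412, 'position': array([ 0.50751808, -0.19939614,  0.46234238]), 'orientation': array([-1.41179152e+01,  9.19734963e-03, -8.99015749e+01]), 'shot': 4}
lens_blue_center [([0.347, -0.172, 0.03], 0.87), ([0.498, -0.204, 0.075], 0.8)]
lens_blue_front [([0.495, -0.201, 0.072], 0.77), ([0.351, -0.171, 0.033], 0.74)]
lens_red_center [([0.508, -0.298, 0.067], 0.82)]
rack [([0.507, -0.249, 0.008], 0.76)]
```

View pics/crop.png

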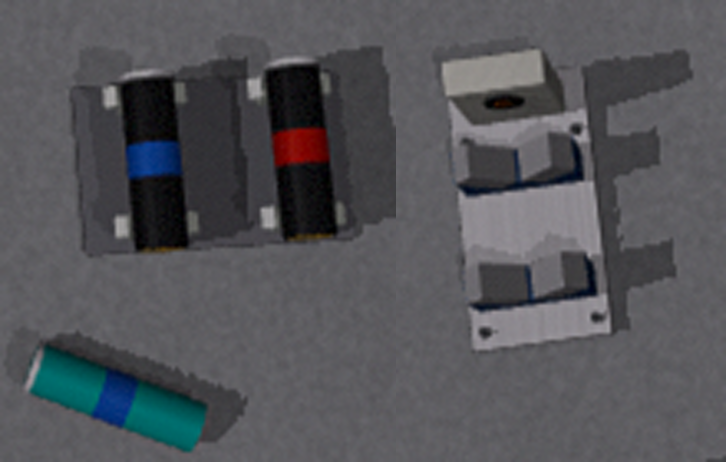

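View pics/w1.png

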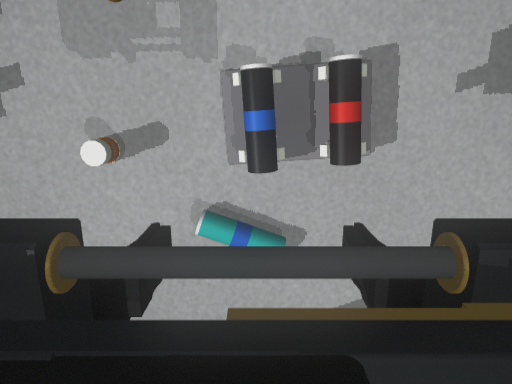

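The black barrel with the blue band is at top (346,193) and wrist (260,120). It is the one meant: it lies in the rack, with its white-rimmed glass end towards +x (rim at wrist (256,66)). The turquoise one at (335,265) is the look-alike, and the red-band one is at (391,190). The detector head (160,122) is also at the +x end, so no turn-round is needed.

```bash
python3 - <<'E'
from h import *
p=env.grab_frame("wrist")
def axis(p,hint,z):
    for d in env.trace(p,"lens_blue_center"):
        m=d["mask"]
        if not m[hint[1],hint[0]]: continue
        v,u=np.nonzero(m); pts=np.c_[u,v].astype(float)
        # per-row centre line -> world
        rows=[r for r in range(v.min()+12,v.max()-12)]
        c=np.array([pix2w(p,(np.mean(np.nonzero(m[r])[0]),r),z) for r in rows])
        k=np.polyfit(c[:,0],c[:,1],1); 
        hsv=cv2.cvtColor(p["image"],cv2.COLOR_BGR2HSV); b=m&(cv2.inRange(hsv,(100,120,50),(130,255,255))>0)
        bv,bu=np.nonzero(b); 
        print("score",d["score"],m.sum(),"yaw",np.degrees(np.arctan(k[0])),"ends",pix2w(p,(u[v==v.min()].mean(),v.min()),z),pix2w(p,(u[v==v.max()].mean(),v.max()),z),"band",bu.mean(),bv.mean(),pix2w(p,(bu.mean(),bv.mean()),.064)); return
axis(p,(260,100),.054)
env.goto([.53,.2,.2],[180,0,0]); st()
p=env.grab_frame("wrist"); cv2.imwrite("pics/w2.png",p["image"]); np.save("w2.npy",{k:p[k] for k in p},allow_pickle=True)
for t in ["face_left","face_right","vblock"]:
    for d in env.trace(p,t)[:3]:
        m=d["mask"].astype(np.uint8); n,l,s,c=cv2.connectedComponentsWithStats(m)
        print(t,round(d["score"],2),[(s[i].tolist(),c[i].round(1).tolist()) for i in range(1,n) if s[i][4]>30])
cv2.imwrite("pics/w2c.png",cv2.resize(p["image"][:230,120:400],None,fx=2.6,fy=2.6,interpolation=2))
E
```

```text
score 0.64 3308 yaw 3.828958822472406 ends [ 0.5579553  -0.20388195  0.054     ] [ 0.43326328 -0.20380256  0.054     ] band 258.9823151125402 119.94533762057878 [ 0.49548432 -0.20229957  0.064     ]
5.79 [0.5303 0.1992 0.2004] [-1.7999e+02 -3.0000e-02 -6.0000e-02] F [-0.8 -0.5  0.2] T [-0.08 -0.01  0.02] op 1.001 ff 0.0
face_left 0.93 [([194, 80, 51, 34, 1407], [218.9, 95.8]), ([212, 170, 46, 38, 1314], [234.8, 188.2])]
face_right 0.79 [([244, 72, 48, 34, 1284], [268.2, 88.5]), ([258, 166, 46, 31, 1217], [280.6, 181.2])]
vblock 0.81 [([182, 0, 127, 219, 21253], [246.4, 104.8])]
vblock 0.38 [([195, 81, 49, 33, 1336], [218.8, 95.9]), ([212, 171, 45, 36, 1256], [234.4, 188.0])]
```

View pics/w2c.png

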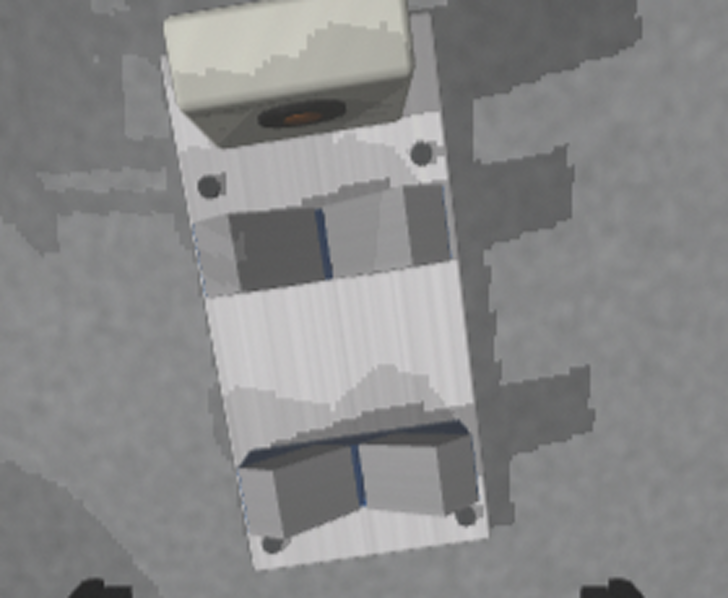

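```bash
python3 - <<'E'
from h import *
from scipy.optimize import least_squares
p=np.load("w2.npy",allow_pickle=True).item()
B=[(-82,50,12,256,570),(-82,-50,12,488,538),(82,35,88,180,109),(82,-35,88,411,73),(82,35,12,228,147),
(55,28.5,65,232,213),(55,-28.5,65,404,187),(30,28.5,65,238,291),(30,-28.5,65,412,266),(-30,28.5,65,272,465),(-30,-28.5,65,438,443),(-55,28.5,65,284,538),(-55,-28.5,65,443,515)]
B=np.array(B,float); X=B[:,:3]/1000; U=B[:,3:]/2.6+[120,0]
def w(q): return R.from_euler('z',q[2]).apply(X)+[q[0],q[1],0]
f=lambda q:(proj(p,w(q))-U).ravel()
s=least_squares(f,[.59,.2,.15],loss='soft_l1'); print(s.x,np.degrees(s.x[2])); print(f(s.x).reshape(-1,2).round(1).tolist())
# grasp the barrel
c=np.array([.4955,-.2023]); yaw=3.8
env.goto([c[0],c[1],.16],[180,0,yaw]); st()
env.move_straight([c[0],c[1],.036],rate=.1,force_limit=15); st()
p=env.grab_frame("wrist"); cv2.imwrite("pics/w3.png",p["image"])
E
```

```text
[0.56991761 0.20404032 0.14034342] 8.041085787202036
[[-1.3, 0.3], [1.3, 0.2], [-0.6, 0.3], [3.3, -0.1], [-3.8, 0.8], [-1.5, -0.9], [0.3, -1.1], [1.4, -0.3], [0.9, -0.5], [-0.2, 1.2], [-0.7, 0.8], [-0.4, -0.2], [0.6, 0.1]]
7.49 [ 0.496  -0.2017  0.1602] [ 1.7999e+02 -4.0000e-02  3.8500e+00] F [ 0.2 -0.2  0.4] T [-0.02 -0.06 -0.05] op 1.004 ff 0.0
8.88 [ 0.496  -0.2024  0.0366] [ 1.7998e+02 -8.0000e-02  3.8100e+00] F [-0.1  0.   0. ] T [-0.07 -0.03  0.02] op 1.0 ff 0.0
```

View pics/w3.png

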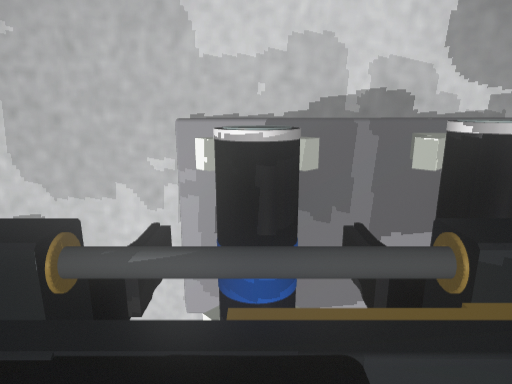

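The view shows the open fingers straddling the blue-band barrel, with the rim at row 133, centred at column 258, and the band at row 270. I'll grip and lift.

```bash
python3 - <<'E'
from h import *
p=env.grab_frame("wrist"); f=pix2w(p,(258,129),.072); print("front",f, "centre est",f[:2]-.06*np.array([np.cos(np.radians(3.8)),np.sin(np.radians(3.8))]))
env.gripper_to(0.0,45); s0=st()
env.move_straight([s0["position"][0],s0["position"][1],.16],rate=.12); st()
env.goto([.57,.204,.16],[180,0,8.04]); env.dwell(.2); st()
env.move_straight([.57,.204,.072],rate=.08,force_limit=12); env.dwell(.3); st()
p=env.grab_frame("wrist"); cv2.imwrite("pics/w4.png",p["image"])
E
```

```text
front [ 0.55602766 -0.19881995  0.072     ] centre est [ 0.49615957 -0.20279638]
9.89 [ 0.4955 -0.2025  0.036 ] [179.98  -0.     3.8 ] F [ 0.2 -2.1 -0.3] T [-0.61 -0.01 -0.01] op 0.403 ff 45.0
11.07 [ 0.4948 -0.2023  0.159 ] [-1.7996e+02  1.2000e-01  3.7900e+00] F [-0.8  0.5 -2.2] T [ 0.02  0.   -0.02] op 0.403 ff 45.0
12.8 [0.5702 0.2029 0.1602] [-1.80e+02 -1.00e-02  7.95e+00] F [ 0.  -0.  -2.3] T [-0.    0.   -0.01] op 0.404 ff 45.0
14.35 [0.5701 0.2041 0.0723] [-1.7998e+02 -3.0000e-02  8.0400e+00] F [ 0.1  0.2 -2.1] T [-0.02 -0.03 -0.03] op 0.402 ff 45.0
```

View pics/w4.png

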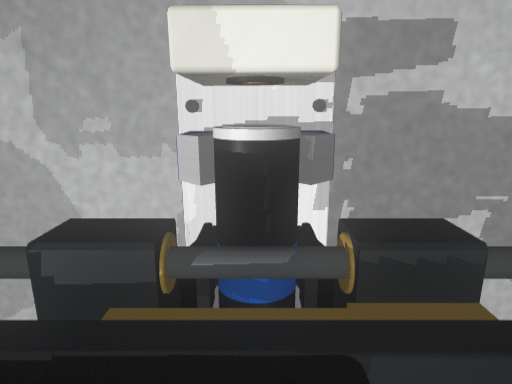

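The view shows the barrel (columns 214–300) centred over the V supports and the base (176–336), with its glass end towards the head and about 28 mm left to lower. Next I'll lower it slowly with a force stop.

```bash
python3 - <<'E'
from h import *
env.move_straight([.57,.204,.050],rate=.05,force_limit=8); st()
hit=env.move_straight([.57,.204,.036],rate=.01,force_limit=5); env.dwell(.3); print(hit); st()
E
```

```text
14.99 [0.57   0.204  0.0497] [1.7998e+02 2.0000e-02 8.0500e+00] F [-0.2  0.6 -1.8] T [-0.03 -0.04 -0.02] op 0.403 ff 45.0
True
16.03 [0.5701 0.2044 0.0441] [-1.7999e+02 -2.0000e-02  8.0600e+00] F [-0.4  1.9  6. ] T [ 0.28 -0.02  0.01] op 0.403 ff 45.0
```

```bash
python3 - <<'E'
from h import *
z=.0441; y=.2045; x=.57
for i in range(14):
    s=st(); F=s["force"]
    if F[2]>17.5: break
    z-=.0004 if F[2]<13 else .0002
    y+=.0001*np.clip(F[1],-2,2)
    env.move_straight([x,y,z],rate=.005); env.dwell(.15)
env.dwell(1); st()
E
```

```text
16.03 [0.5701 0.2044 0.0441] [-1.7999e+02 -2.0000e-02  8.0600e+00] F [-0.4  1.9  6. ] T [ 0.28 -0.02  0.01] op 0.403 ff 45.0
16.67 [0.5701 0.2045 0.0441] [1.7993e+02 1.5000e-01 8.0400e+00] F [-1.1 -0.9  5.7] T [-0.16  0.15  0.14] op 0.402 ff 45.0
17.07 [0.5701 0.2045 0.044 ] [1.7994e+02 1.4000e-01 8.0500e+00] F [-0.9 -0.6  7.3] T [-0.17  0.3   0.13] op 0.404 ff 45.0
17.47 [0.5701 0.2045 0.044 ] [1.7994e+02 1.3000e-01 8.0600e+00] F [-2.  -0.7  8.9] T [-0.12  0.58  0.11] op 0.403 ff 45.0
17.87 [0.5701 0.2045 0.044 ] [1.7994e+02 1.2000e-01 8.0700e+00] F [-3.   0.3 11.3] T [-0.11  0.82  0.1 ] op 0.405 ff 45.0
18.27 [0.5701 0.2045 0.0439] [1.7994e+02 1.1000e-01 8.0800e+00] F [-3.4  0.1 12.6] T [-0.17  0.97  0.08] op 0.404 ff 45.0
18.67 [0.5702 0.2045 0.0439] [1.7994e+02 1.1000e-01 8.0800e+00] F [-4.3  0.3 15.3] T [-0.17  1.21  0.12] op 0.4 ff 45.1
19.07 [0.5702 0.2046 0.0439] [1.7994e+02 1.0000e-01 8.0900e+00] F [-4.4 -0.8 15. ] T [-0.17  1.28  0.11] op 0.404 ff 45.1
19.47 [0.5702 0.2045 0.0439] [1.7994e+02 1.0000e-01 8.0900e+00] F [-4.7  0.1 16. ] T [-0.2   1.38  0.17] op 0.403 ff 45.1
19.87 [0.5702 0.2046 0.0439] [1.7994e+02 9.0000e-02 8.0900e+00] F [-5.5  0.1 16.8] T [-0.25  1.55  0.06] op 0.402 ff 45.1
20.27 [0.5702 0.2045 0.0439] [1.7994e+02 9.0000e-02 8.1000e+00] F [-6.5 -1.  19.1] T [-0.21  1.7   0.1 ] op 0.404 ff 45.1
21.27 [0.5702 0.2045 0.0439] [1.7994e+02 9.0000e-02 8.0900e+00] F [-5.6 -0.7 18.1] T [-0.25  1.64  0.09] op 0.407 ff 45.1
```

```bash
python3 - <<'E'
from h import *
s=st(); z=.0441-.0004*5-.0002*4; x=.57; y=.2045
for i in range(4):
    F=st()["force"]
    if abs(F[0])<2 and 17<F[2]<21: break
    x+=.00004*F[0]; z+=.00005*(F[2]-18.5)
    env.move_straight([x,y,z],rate=.005); env.dwell(.3)
env.dwell(.5); st()
p=env.grab_frame("wrist"); cv2.imwrite("pics/w5.png",p["image"])
E
```

```text
21.27 [0.5702 0.2045 0.0439] [1.7994e+02 9.0000e-02 8.0900e+00] F [-5.6 -0.7 18.1] T [-0.25  1.64  0.09] op 0.407 ff 45.1
21.27 [0.5702 0.2045 0.0439] [1.7994e+02 9.0000e-02 8.0900e+00] F [-5.6 -0.7 18.1] T [-0.25  1.64  0.09] op 0.407 ff 45.1
21.82 [0.5702 0.2045 0.0439] [1.7994e+02 7.0000e-02 8.0900e+00] F [-4.7  0.2 15.7] T [-0.29  1.31  0.11] op 0.403 ff 45.1
22.37 [0.5702 0.2045 0.0439] [1.7994e+02 5.0000e-02 8.1000e+00] F [-3.4 -1.6 17. ] T [-0.39  1.2   0.1 ] op 0.402 ff 45.1
22.92 [0.5702 0.2045 0.0438] [1.7994e+02 4.0000e-02 8.1000e+00] F [-3.3 -1.3 15.9] T [-0.36  1.12  0.09] op 0.404 ff 45.1
23.97 [0.5702 0.2045 0.0439] [1.7994e+02 2.0000e-02 8.1000e+00] F [-4.  -1.2 17.1] T [-0.44  1.13  0.08] op 0.4 ff 45.1
```

View pics/w5.png

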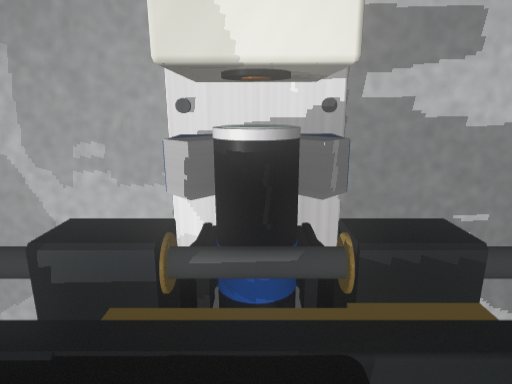

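The barrel (columns 214–300, rim at row 131) sits symmetrically between both faces (164–348). It projects about 5 mm beyond the far support, as it should when midway along. Vertical force is about 19 N including its weight, and steady, so I'm handing in.

```bash
python3 - <<'E'
from h import *
st(); print(env.close_job())
E
```

```text
24.02 [0.5702 0.2046 0.0439] [1.7994e+02 2.0000e-02 8.1000e+00] F [-3.  -1.1 15.9] T [-0.45  1.08  0.08] op 0.403 ff 45.1
the job is handed in; nothing more can be done
None
```

I handed the job in at 24 s: the blue-band barrel is seated midway in the V with its glass end to the detector, held under about 18–19 N of downward press; the call returned no verdict, so the judged result is not known.

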